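Snap the cap onto the loaded evidence jar and hold it down

ROBOT

A 7-joint arm with a two-finger parallel gripper is mounted at the origin on the work surface. World frame = base frame: x ahead of the robot, y to its left, z up, the work surface at z = 0. Lengths are in m, angles in degrees, forces in N, time in s.
With the tool pointing down it reaches from about 0.425 to 0.825 m from the base axis. Payload 3.6 kg.
Tool frame: the origin (TCP) lies at the very end of the fingers, on their centre line; the grasp point (between the pads) lies 19 mm behind it (robot.grip_point_offset is the distance from the TCP to the grasp point, in m); z points along the fingers, y is the line along which they close (so a half turn about z gives the same grasp; the last joint's range is limited). The gripper opens to 85 mm and grips with 20 to 120 N. Pads are 22 mm wide; open, the fingers measure 114 mm over their backs; the gripper's body (76 mm by 85 mm) begins 54 mm behind the grasp point. The pads swing forward as they close: fully open they stand 13 mm farther back than shut.
Start: joints at [-65.976, 35.231, -0.722, 81.555, 0.464, 63.22, -2.315], TCP at [0.28, 0.586, 0.207] pointing down, gripper open.
Joint ranges: [-178.69, 178.69], [-17.37, 117.87], [-77.05, 75.6], [15.02, 138.74], [-78.02, 258.01], [0.78, 113.62], [-162.83, 162.83]. Speed limits (degrees/s): [159.86, 159.86, 180, 180, 180, 180, 180].

INTERFACE

Orientations are given as a 3x3 rotation matrix whose columns are the frame's x, y, z axes.
In Python, from cell import robot gives the robot as it stands.
- The arm moves only by the tool jog_arm, never from a script. Its argument "plan" is a list of rows, each a list of 7 numbers: the shift along the tool's x, y, z in mm, then the turn, a rotation vector about the tool's x, y, z in degrees, then the closure in counts, from 0 (fully open) to 255 (shut). A call has 1 to 8 rows; each row is the pose to reach, as a shift and turn from the pose commanded when the call began, along the tool's axes at that moment; what a row does not reach only later rows make up. A row lasts 1/10 s, in which the tool goes at most 50 mm and 8.59 degrees, less where a joint would pass 70% of its speed; a pose out of reach is approached as far as the arm can. A call with a gripper value outside its range is refused whole. The fingers move at their own pace and stop on an object; "newtons" is the grip in N (left out, the last holds). Time passes only in rows, so rows that repeat a pose let the fingers close. It gives the time, the measured TCP pose, the force, the opening and the grip force at its end, in the units of the state.
- robot.get_state(): the state, without advancing time (a new reading comes with each control period).
- robot.get_image(name): name is "side" or "top" or "wrist"; returns (picture, depth): 480x640x3 uint8, red, green, blue; 480x640 float32, m along the optical axis (not along the pixel's ray), 0 where there is no reading.
- robot.camera_model(name): a dict with "intrinsics" (3x3 intrinsics, pixels), "extrinsics" (4x4, takes a point from camera to world coordinates). Camera axes: x right, y down, z forward; pixel columns grow to the right and rows downward; lengths in m; the calibration is good to about 2 mm. A picture is of the moment at which its call begins: read the wrist's pose just before it. camera_model takes no time and is no camera call; for the wrist camera it gives the pose at the moment of the call.
- robot.finish_job(): hands the job in; it is judged then, once.
Trained networks look in the newest picture that a camera, given by its name, has taken for a name from the list of things; names that differ only in an ending like _2 or _b are one class to them, and where a whole thing is asked for, a point or a joint stands for the part that bears it (a point fixed in the world has none). Each returns a list of dicts, best first, with "confidence" (0 to 1); they miss things now and then, are a little off and sometimes report something else, mostly with a low value. They report only what shows in the picture. A call takes as long as a camera call. They do not tell look-alikes from the thing itself.
- robot.outline_of(camera, thing): "pixels" (480x640 bool, what is visible of it) and "point" ([row, column] in pixels, amid what is visible of it).
The state is a dict: "time": time; "joint_pos": joint angles; "joint_velocities": joint speeds; "joint_torque": joint torques, N m; "ee_pos": TCP position; "eef_rot": TCP orientation; "contact_force": force on the tool from outside, world axes, zero at the start; "moment": the same for the moment, N m; "finger_gap": opening from 0.0 (shut) to 1.0 (fully open); "finger_force": force on a finger pad.
Only numpy, scipy, OpenCV 4.12 (cv2) and the standard library are available. Lean on these libraries where they do the work, as an engineer would, in place of code of your own. Each camera call takes 0.05 s, during which the arm holds its last target. There are 200 camera calls.

TASK

Close up the loaded sample jar in the rack, the open one with the brass cartridge case lying in it: take the blue cap from the bench, set it on that jar's mouth and press it down until it clicks fully home. Keep pressing firmly after the click so that the soft seal stays squeezed, and finish with the arm still pushing the cap down: do not let up or let go at the end. Leave the jar standing in its well with the case inside, and do not disturb the other two jars, the roll of tape or the photo scale.

Things in the scene. Friction and masses are not known exactly. Their poses are not given: they have to be found in the camera images.
- cap_center (a point): Centre, half-way up, of the loose blue plastic snap cap lying on the bench, closed top up: 46 mm across, 19 mm high, straight ribbed side, 20 g. Round, so its yaw does not matter; z axis up. Inner height 16 mm (top 3 mm thick). Inside, the mouth is flared: 41 mm wide at the lower edge, narrowing to a 36 mm snap lip 3.5 to 4.5 mm above the edge.
- cap_top (a point): Centre of the flat top of the same blue cap, 9.5 mm above its centre: the place to push on if it is not held by its side. z axis up.
- jar_mouth (a point): The open, loaded jar (clear plastic, 100 g): centre of the top of its black seal ring, unpressed, 64.5 mm above the jar's foot. z axis up. Body 40 mm across and 41 mm high, neck 32 mm, seal ring 30 mm across, 2.5 mm above the hard rim. The jar stands loose in its well, with 1.5 mm of play. Capped, the cap's centre is about 7 mm below this point, its top 2.5 mm above.
- snap_bead (a point): Middle of the loaded jar's springy snap bead, a ring on the neck, 40 mm wide, 8.5 mm below the mouth point. The coming cap meets it when the cap's centre is about 1.5 mm above the mouth point; the push rises to some 6 to 15 N, then drops to nothing as the cap's lip goes over and the cap clicks home, 8 to 9 mm lower (the light jar may hop a few mm up to meet it). Then only the seal resists.
- seal (a joint): How far the jar's seal ring is squeezed down, in m: 0 free, at most 0.0008 with the snapped cap left to itself, 0.0022 at its firm stop. It resists with 4 N per mm, so it tells how hard the cap is pushed. Squeezed properly at 0.001 or more.
- case_center (a point): Centre of the brass cartridge case, 12 mm in diameter and 28 mm long, lying loose on the floor of the loaded jar (inner floor 4 mm above the jar's foot, 34 mm wide).
- rack: Grey three-well jar rack fixed on the bench, 76 mm (its x) by 250 mm (its y) by 30 mm high. Origin at the centre of its underside; z up. Wells in a row along its y axis at -80, 0 and +80 mm, 43 mm wide, floors 8 mm above the bench, so the mouth of a standing jar is 72.5 mm above the bench. Which jar is in which well varies.
- empty_jar_mouth (a point): Centre of the mouth of the empty open jar in the rack (same shape as the loaded jar, nothing in it), 64.5 mm above its foot. To be left alone.
- closed_jar_top (a point): Centre of the cap top of the jar in the rack that is already closed with a blue cap (46 mm wide, top 67 mm above the jar's foot) and a strip of red seal tape. To be left alone.
- tape_center (a point): Centre, half-way up, of the roll of red evidence tape standing flat on the bench: 100 mm outside, 76 mm inside, 48 mm high. To be left alone.
- scale: White L-shaped photo scale lying flat on the bench, 3 mm thick, legs 24 mm wide and 105 mm long. Origin under the middle of the corner; the legs run to its +x and its -y. To be left alone.
Not all that is in view belongs to the job. What is shaped like the part that bears jar_mouth but green or orange is not meant.

How it is judged (in metres and radians):
On the way:
1. the cap has clicked home over the snap bead of the loaded jar (z of cap_center in the frame of jar_mouth below -0.0066 m and horizontal distance between cap_center and jar_mouth below 0.003 m), for 0.1 s.
At the end, for the whole second after the job is handed in: Cap snapped home on the loaded jar (centre 6.6 mm or more below the mouth point, within 3 mm of its axis, square within 0.06 rad), the robot still pressing it with the seal squeezed over 1 mm (about 4 N); jar upright in its well, case inside (all of step 1 and angle between the z axis of cap_center and the z axis of jar_mouth, either way round below 0.06 rad and value of joint seal above 0.001 m and contact force between any of the fingers, the arm and cap above 2 N and z of jar_mouth in the frame of rack below 0.076 m and angle between jar_mouth's own z axis and vertical below 0.1 rad and distance between case_center and jar_mouth below 0.068 m and horizontal distance between case_center and jar_mouth below 0.018 m); the arm keeps its last pose, push and grip.
It fails at once if the empty jar or the closed jar is disturbed (distance of any of empty_jar_mouth, closed_jar_top from where it was at the start of the episode above 0.02 m).
It fails at once if the tape roll or the photo scale is disturbed (distance of any of tape_center, scale from where it was at the start of the episode above 0.02 m).
It fails at once if the loaded jar is pulled out of its well or tipped (z of jar_mouth in the frame of rack above 0.09 m or angle between jar_mouth's own z axis and vertical above 0.4 rad).
It also fails if it takes over 45 s, if anything falls off the work surface, if the arm or the gripper's body presses on something with over 40 N, if the wrist force passes 120 N, or if a joint passes its speed limit or range.

## Working session

There is one attempt and no reset: what is moved stays moved. The work goes in short steps, Python scripts to look and compute and a tool call to move; the robot and the scene stay as the last step left them, time stands still between calls to the robot, and variables do not carry over. Pictures are saved under pics/ and viewed, at most 10 in all, crops included, and the job is handed in when it is done.

Besides the shell and the picture viewer there is one more tool, called after ">>>" as name(argument=value, ...), one argument or row to a line, values as JSON. jog_arm: Moves the arm, as the interface text tells. Its arguments: {"type":"object","properties":{"plan":{"type":"array","items":{"type":"array","items":{"type":"number"}}},"newtons":{"type":"number"}},"required":["plan"]}

```bash
mkdir -p pics
cat > h.py <<'E'
import numpy as np, cv2
from cell import robot
def save(cam,name):
    p,d=robot.get_image(cam); cv2.imwrite(f'pics/{name}.png',p[:,:,::-1]); return p,d
def cloud(cam,d):
    m=robot.camera_model(cam);K=m['intrinsics'];T=np.array(m['extrinsics'])
    v,u=np.mgrid[:480,:640]
    P=np.stack([(u-K[0][2])/K[0][0]*d,(v-K[1][2])/K[1][1]*d,d],-1)
    return P@T[:3,:3].T+T[:3,3]
E
python3 - <<'E'
from h import *
np.set_printoptions(precision=4,suppress=True)
s=robot.get_state();print(s['time'],s['ee_pos'],s['eef_rot'],s['contact_force'],s['finger_gap'])
for cam in ['top','side']:
    p,d=save(cam,cam); W=cloud(cam,d)
    print(cam,robot.camera_model(cam)['extrinsics'])
    for t in ['cap_center','jar_mouth','empty_jar_mouth','closed_jar_top','case_center','tape_center','rack','scale']:
        for o in robot.outline_of(cam,t)[:3]:
            m=o['pixels']&(d>0); q=W[m]
            print(t,round(o['confidence'],2),np.round(o['point']),m.sum(),np.median(q,0) if len(q) else '',np.percentile(q,[2,98],axis=0).ravel() if len(q) else '')
E
```

```text
0.0 [0.2799 0.5857 0.2062] [[-0.9023  0.4312 -0.0011]
 [ 0.4312  0.9023 -0.0024]
 [-0.     -0.0027 -1.    ]] [-0.0757  0.3799  0.1604] 1.0000284563152795
top [[ 0.0182 -0.9953  0.0949  0.5153]
 [-0.9998 -0.019  -0.0069 -0.089 ]
 [ 0.0087 -0.0948 -0.9955  1.0774]
 [ 0.      0.      0.      1.    ]]
cap_center 0.74 [314. 366.] 523 [ 0.4861 -0.1723  0.0186] [ 0.4664 -0.1919  0.0134  0.5054 -0.1511  0.0227]
jar_mouth 0.87 [312. 244.] 454 [0.4884 0.0456 0.0432] [0.4727 0.0257 0.0006 0.5052 0.062  0.0661]
jar_mouth 0.86 [311. 185.] 597 [0.4832 0.1463 0.0399] [ 0.4649  0.1272 -0.0019  0.5027  0.1756  0.0657]
jar_mouth 0.84 [248. 248.] 417 [0.5976 0.0389 0.0627] [0.5789 0.02   0.0092 0.6155 0.056  0.0741]
empty_jar_mouth 0.63 [244. 296.] 419 [ 0.6081 -0.0401  0.0507] [ 0.589  -0.0581  0.0085  0.624  -0.0241  0.0745]
empty_jar_mouth 0.37 [244. 247.] 374 [0.5991 0.0405 0.0639] [0.5798 0.02   0.0091 0.614  0.0559 0.0743]
empty_jar_mouth 0.23 [315. 370.] 515 [ 0.4861 -0.1724  0.0186] [ 0.4664 -0.1919  0.0141  0.5069 -0.1528  0.0228]
closed_jar_top 0.87 [252. 203.] 734 [0.5861 0.1166 0.0746] [0.5
[... 1454 characters left out ...]
. 297.] 428 [0.585  0.1034 0.0677] [0.5639 0.0923 0.0265 0.6069 0.1355 0.0764]
closed_jar_top 0.55 [218. 305.] 344 [0.5945 0.0253 0.0526] [0.5774 0.0158 0.0271 0.6133 0.0556 0.0724]
case_center 0.17 [401. 315.] 1326 [ 0.5287 -0.4051  0.0018] [ 0.5086 -0.4835 -0.0019  0.6097 -0.3819  0.0051]
tape_center 0.78 [313. 386.] 1909 [ 0.7234 -0.2357  0.0342] [ 0.6771 -0.2806 -0.0019  0.7704 -0.1854  0.0492]
rack 0.9 [240. 309.] 1845 [ 0.5846 -0.0093  0.0278] [ 0.5471 -0.0906  0.0018  0.6436  0.1438  0.0319]
rack 0.63 [217. 308.] 337 [0.5946 0.0252 0.0529] [0.5777 0.0157 0.0273 0.6123 0.0528 0.0724]
scale 0.71 [400. 317.] 1325 [ 0.5293 -0.4053  0.0018] [ 0.5086 -0.4832 -0.002   0.6107 -0.3823  0.0051]
```

```bash
python3 -c "
import cv2
a=cv2.imread('pics/top.png')[130:350,150:530];b=cv2.imread('pics/side.png')[150:430,200:480]
cv2.imwrite('pics/top_c.png',cv2.resize(a,None,fx=2,fy=2));cv2.imwrite('pics/side_c.png',cv2.resize(b,None,fx=2,fy=2))"
```

```text
(no output)
```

View pics/top_c.png

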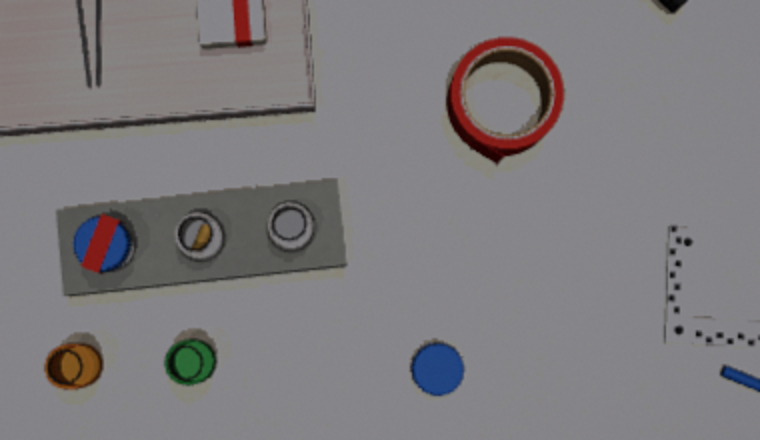

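View pics/side_c.png

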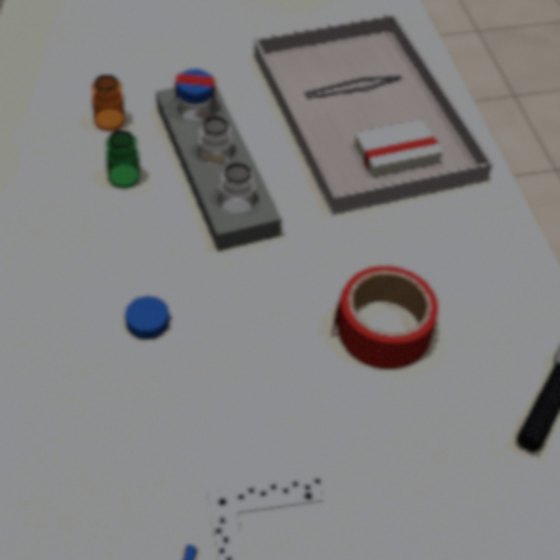

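The side and top views show the loaded jar in the middle well (brass case at top-crop 200,237, about 0.598, 0.039 in the world). The closed jar is to its left and the empty jar to its right. The blue cap lies at top-crop 438,368, about 0.486, -0.172. The green and orange jars near x=0.48 are decoys. The rack's yaw is about 8°.

>>> jog_arm(
  plan=[
    [-42,-27,0,0,0,7,0],
    [-84,-53,0,0,0,14,0],
    [-125,-80,0,0,0,21,0],
    [-167,-106,0,0,0,28,0],
    [-209,-133,0,0,0,35,0],
    [-250,-160,0,0,0,42,0],
    [-292,-186,0,0,0,49,0],
    [-334,-213,0,0,0,56.5,0],
  ],
)

```text
time: 1.7
ee_pos: [0.4907, 0.2488, 0.2078]
eef_rot: [[-0.134, 0.991, 0.001], [0.991, 0.134, 0.001], [0.001, 0.001, -1.0]]
contact_force: [0.7, 0.6, -0.5]
finger_gap: 1.003
finger_force: 0.0
```

>>> jog_arm(
  plan=[
    [-48,-7,0,0,0,0,0],
    [-96,-14,0,0,0,0,0],
    [-144,-21,0,0,0,0,0],
    [-192,-28,0,0,0,0,0],
    [-240,-35,0,0,0,0,0],
    [-288,-42,0,0,0,0,0],
    [-336,-49,0,0,0,0,0],
    [-384,-56,0,0,0,0,0],
  ],
)

```text
time: 2.5
ee_pos: [0.4875, -0.1396, 0.2078]
eef_rot: [[-0.139, 0.99, 0.001], [0.99, 0.139, 0.0], [-0.0, 0.001, -1.0]]
contact_force: [1.4, -1.1, 0.2]
finger_gap: 1.0
finger_force: 0.0
```

Run:
```python
from h import *
np.set_printoptions(precision=4,suppress=True)
s=robot.get_state();print(s['time'],s['ee_pos'],s['contact_force'])
p,d=save('wrist','w1'); W=cloud('wrist',d); print(robot.camera_model('wrist')['extrinsics'])
for t in ['cap_center','jar_mouth']:
    for o in robot.outline_of('wrist',t)[:3]:
        m=o['pixels']&(d>0); q=W[m]; t2=q[q[:,2]>np.percentile(q[:,2],90)-.004]
        (c,r)=cv2.minEnclosingCircle(t2[:,:2].astype(np.float32)*1000)
        print(t,round(o['confidence'],2),np.round(o['point']),m.sum(),np.median(q,0),np.median(t2,0),'circle',c,r)
```

```text
2.5 [ 0.4875 -0.1396  0.2078] [ 1.4003 -1.1032  0.2008]
[[ 0.9923  0.1176  0.04    0.4763]
 [ 0.1242 -0.9397 -0.3185 -0.0709]
 [ 0.0001  0.321  -0.9471  0.3738]
 [ 0.      0.      0.      1.    ]]
cap_center 0.9 [232. 309.] 1782 [ 0.4819 -0.1847  0.0195] [ 0.4819 -0.1865  0.0197] circle (481.9237060546875, -187.37020874023438) 23.660642623901367
cap_center 0.39 [413. 336.] 1939 [ 0.5414 -0.4103  0.0062] [ 0.5412 -0.4104  0.0062] circle (510.77569580078125, -296.69268798828125) 158.31497192382812
jar_mouth 0.96 [  5. 345.] 550 [0.489  0.0119 0.0235] [0.4902 0.012  0.04  ] circle (490.24798583984375, 14.33275318145752) 11.64788818359375
jar_mouth 0.81 [ 12. 489.] 2043 [0.5918 0.012  0.0497] [0.5947 0.0113 0.0691] circle (596.3824462890625, 18.09781265258789) 16.097963333129883
```

View pics/w1.png

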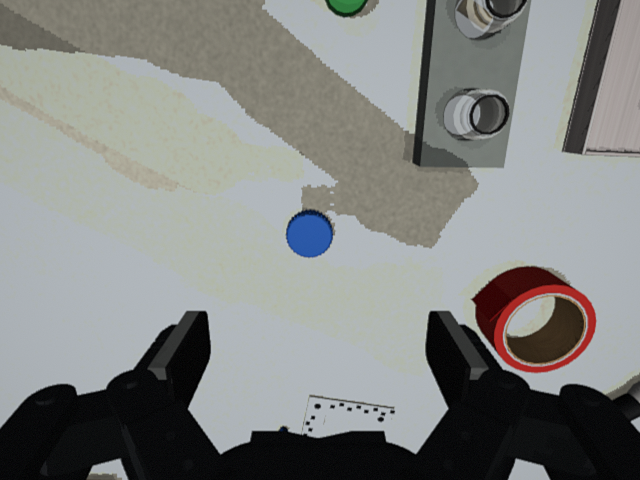

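The wrist view shows the blue cap at pixel (232,309) with the table clear around it, and the rack is at upper right. The wrist y is about 15 mm off the top camera's, and the arm may still have been settling. I'll measure again at rest.

```bash
cat >> h.py <<'E'
def capfit(cam,thing='cap_center',zlo=.012,zhi=.03):
    W0=np.array(robot.camera_model(cam)['extrinsics']); p,d=robot.get_image(cam)
    W=cloud(cam,d); o=robot.outline_of(cam,thing)[0]
    q=W[o['pixels']&(d>0)]; q=q[(q[:,2]>zlo)&(q[:,2]<zhi)]
    top=q[q[:,2]>np.median(q[:,2])-.003]
    lo,hi=np.percentile(top,[1,99],axis=0)
    print(cam,round(o['confidence'],2),'mid',(lo+hi)/2,'ext',hi-lo,'mean',top.mean(0)); return p,d,W
E
python3 - <<'E'
from h import *
np.set_printoptions(precision=4,suppress=True)
a=robot.get_state()['ee_pos']
for c in ['wrist','top','side']: capfit(c)
s=robot.get_state();print(a,s['ee_pos'],s['contact_force'])
E
```

```text
wrist 0.79 mid [ 0.4843 -0.1687  0.0178] ext [0.0426 0.0422 0.0046] mean [ 0.4843 -0.1684  0.0182]Traceback (most recent call last):
  File "<stdin>", line 4, in <module>
  File "h.py", line 12, in capfit
    W=cloud(cam,d); o=robot.outline_of(cam,thing)[0]
                      ~~~~~~~~~~~~~~~~~~~~~~~~~~~^^^
IndexError: list index out of range
```

>>> jog_arm(
  plan=[
    [-15,-3,40,0,0,0,0],
    [-30,-7,80,0,0,0,0],
    [-30,-7,115,0,0,0,0],
    [-30,-7,130,0,0,0,0],
    [-30,-7,130,0,0,0,0],
    [-30,-7,130,0,0,0,0],
  ],
)

```text
time: 3.45
ee_pos: [0.4855, -0.1672, 0.0778]
eef_rot: [[-0.141, 0.99, 0.001], [0.99, 0.141, 0.0], [0.0, 0.001, -1.0]]
contact_force: [0.8, 0.6, -0.2]
finger_gap: 1.003
finger_force: 0.0
```

Run:
```python
from h import *
np.set_printoptions(precision=4,suppress=True)
s=robot.get_state();print(s['ee_pos'],s['eef_rot'],s['contact_force'])
capfit('wrist')
print(robot.get_state()['ee_pos'])
```

```text
[ 0.4855 -0.1672  0.0778] [[-0.141   0.99    0.0005]
 [ 0.99    0.141   0.0003]
 [ 0.0002  0.0006 -1.    ]] [ 0.8277  0.6358 -0.1932]
wrist 0.57 mid [ 0.4844 -0.1729  0.0187] ext [0.0427 0.0425 0.0041] mean [ 0.4843 -0.1724  0.0191]
[ 0.486  -0.168   0.0787]
```

>>> jog_arm(
  plan=[
    [-4,-2,30,0,0,0,0],
    [-4,-2,55,0,0,0,0],
    [-4,-2,70,0,0,0,0],
    [-4,-2,76,0,0,0,0],
    [-4,-2,76,0,0,0,60],
    [-4,-2,76,0,0,0,120],
    [-4,-2,76,0,0,0,200],
    [-4,-2,76,0,0,0,255],
  ],
  newtons=60,
)

```text
time: 4.35
ee_pos: [0.4839, -0.1729, 0.0023]
eef_rot: [[-0.139, 0.99, 0.002], [0.99, 0.139, -0.001], [-0.001, 0.002, -1.0]]
contact_force: [0.2, 0.8, -0.5]
finger_gap: 0.332
finger_force: 0.0
```

>>> jog_arm(
  plan=[
    [0,0,0,0,0,0,255],
    [0,0,0,0,0,0,255],
    [0,0,0,0,0,0,255],
    [0,0,0,0,0,0,255],
  ],
  newtons=60,
)

```text
time: 4.75
ee_pos: [0.4833, -0.1727, 0.0014]
eef_rot: [[-0.138, 0.99, -0.0], [0.99, 0.138, -0.0], [-0.0, -0.0, -1.0]]
contact_force: [0.2, -0.1, 0.1]
finger_gap: 0.001
finger_force: 0.0
```

The fingers shut completely, so the cap isn't held. I'll look before moving anything.

Run:
```python
from h import *
np.set_printoptions(precision=4,suppress=True)
p,d=save('wrist','w2'); q,_=save('side','s2'); 
cv2.imwrite('pics/c2.png',np.hstack([p[:,:,::-1][100:480,120:520],cv2.resize(q[:,:,::-1][240:380,200:340],(380,380))]))
```

```text
(no output)
```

View pics/c2.png

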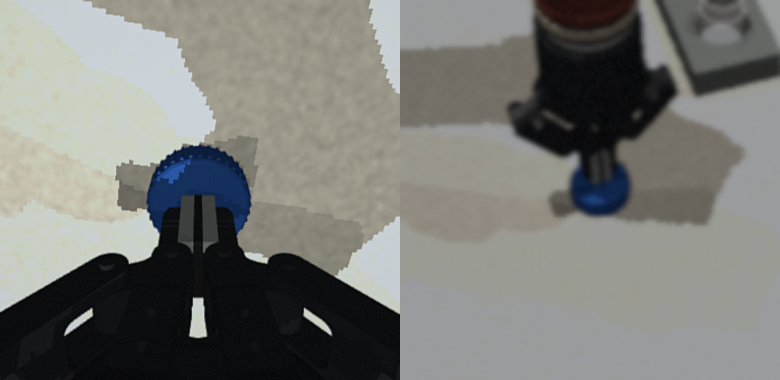

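Run:
```python
from h import *
np.set_printoptions(precision=4,suppress=True)
s=robot.get_state();print(s['ee_pos'],s['contact_force'],s['finger_gap'],s['joint_pos'])
for cam in ['wrist','side']:
    p,d=robot.get_image(cam);W=cloud(cam,d);h=cv2.cvtColor(p,cv2.COLOR_RGB2HSV)
    near=(np.hypot(W[...,0]-.484,W[...,1]+.172)<.045)&(d>0)
    b=near&(h[...,0]>100)&(h[...,0]<130)&(h[...,1]>120)
    k=near&~b&(h[...,2]<90)&(W[...,2]>.004)&(h[...,1]<90)&(W[...,2]<.08)
    for n,m in [('blue',b),('dark',k)]: print(cam,n,m.sum(),np.percentile(W[m],[1,10,50,90,99],axis=0))
```

```text
[ 0.4833 -0.1727  0.0014] [ 0.2673 -0.0247  0.1046] 0.0018962532223640671 [  9.7456  41.5416  11.4288 115.1584 -18.1249  24.9731  42.8391]
wrist blue 5465 [[ 0.4609 -0.1831  0.0023]
 [ 0.4659 -0.1739  0.0108]
 [ 0.4822 -0.1615  0.0184]
 [ 0.5013 -0.1517  0.0194]
 [ 0.5067 -0.1497  0.0997]]
wrist dark 9969 [[ 0.4498 -0.1848  0.0301]
 [ 0.4608 -0.1752  0.0421]
 [ 0.4831 -0.1629  0.0716]
 [ 0.5045 -0.1586  0.0788]
 [ 0.5174 -0.156   0.0799]]
side blue 258 [[ 0.4642 -0.199   0.0028]
 [ 0.4682 -0.1964  0.0085]
 [ 0.4833 -0.1875  0.0169]
 [ 0.5006 -0.1749  0.0201]
 [ 0.5044 -0.1658  0.11  ]]
side dark 319 [[ 0.453  -0.1912  0.0051]
 [ 0.4619 -0.188   0.0339]
 [ 0.4841 -0.1835  0.0683]
 [ 0.5066 -0.1714  0.0783]
 [ 0.5181 -0.1625  0.0798]]
```

Run:
```python
from h import *
np.set_printoptions(precision=4,suppress=True)
print(robot.grip_point_offset)
p,d=robot.get_image('wrist');W=cloud('wrist',d)
for r in range(285,400,8): print(r,[ (np.round(W[r,c],3).tolist(),p[r,c].tolist()) for c in (308,325)])
```

```text
0.0187
285 [([0.478, -0.163, 0.019], [20, 48, 92]), ([0.485, -0.162, 0.018], [20, 47, 93])]
293 [([0.479, -0.166, 0.02], [15, 38, 77]), ([0.486, -0.166, 0.018], [16, 40, 80])]
301 [([0.478, -0.162, 0.034], [62, 63, 63]), ([0.485, -0.161, 0.035], [61, 63, 62])]
309 [([0.479, -0.162, 0.041], [61, 63, 62]), ([0.485, -0.162, 0.041], [61, 63, 62])]
317 [([0.479, -0.162, 0.047], [61, 63, 62]), ([0.485, -0.162, 0.045], [62, 63, 62])]
325 [([0.479, -0.162, 0.052], [61, 63, 61]), ([0.485, -0.162, 0.051], [62, 63, 62])]
333 [([0.479, -0.162, 0.057], [62, 63, 62]), ([0.485, -0.162, 0.057], [63, 65, 64])]
341 [([0.479, -0.163, 0.061], [62, 64, 63]), ([0.485, -0.162, 0.062], [70, 71, 70])]
349 [([0.479, -0.161, 0.068], [9, 11, 13]), ([0.485, -0.165, 0.062], [58, 59, 58])]
357 [([0.479, -0.161, 0.073], [12, 12, 11]), ([0.484, -0.161, 0.072], [13, 12, 12])]
365 [([0.479, -0.162, 0.075], [13, 13, 13]), ([0.485, -0.163, 0.073], [9, 10, 11])]
373 [([0.48, -0.162, 0.078], [10, 11, 11]), ([0.485, -0.166, 0.072], [7, 8, 11])]
381 [([0.48, -0.165, 0.078], [11, 12, 12]), ([0.486, -0.169, 0.071], [16, 16, 18])]
389 [([0.481, -0.172, 0.073], [15, 16, 17]), ([0.486, -0.172, 0.072], [12, 12, 14])]
397 [([0.481, -0.175, 0.073], [17, 17, 19]), ([0.486, -0.175, 0.072], [9, 11, 13])]
```

The depth explains it. The cap hasn't moved (centre 0.484, -0.173, top at z=0.019). The real fingertips stand at about z=0.028, some 26 mm above the reported TCP, so the fingers closed in the air over the cap. Laterally the arm is right, so I'll trust the measured tip height. I'll open, go about 23 mm lower while checking force, and grip.

>>> jog_arm(
  plan=[
    [0,0,-10,0,0,0,0],
    [0,0,-10,0,0,0,0],
    [0,0,-10,0,0,0,0],
    [0,0,-10,0,0,0,0],
    [0,0,-10,0,0,0,0],
    [0,0,0,0,0,0,0],
    [0,0,8,0,0,0,0],
    [0,0,12,0,0,0,0],
  ],
)

```text
time: 5.8
ee_pos: [0.4825, -0.1724, -0.0119]
eef_rot: [[-0.138, 0.99, -0.002], [0.99, 0.138, 0.001], [0.001, -0.002, -1.0]]
contact_force: [-0.4, -0.7, -0.7]
finger_gap: 0.999
finger_force: 0.0
```

Run:
```python
from h import *
s=robot.get_state();print(s['ee_pos'],s['contact_force'],s['finger_gap'])
p,d=save('wrist','w3');W=cloud('wrist',d)
s=robot.get_state();print(s['ee_pos'],s['contact_force'])
# lowest pad points: grey pad pixels, by column
g=(np.ptp(p.astype(int),axis=2)<8)&(d>0)&(d<.2)
for side,sl in (('L',slice(0,320)),('R',slice(320,640))):
    m=np.zeros_like(g);m[:,sl]=g[:,sl]
    q=W[m];print(side,m.sum(),np.percentile(q,[0.5,2,10,50],axis=0).round(4).tolist())
```

```text
[ 0.48247003 -0.17240312 -0.01192356] [-0.35623731 -0.6786456  -0.74111988] 0.9990930601293952
[ 0.48224371 -0.17236194 -0.0122103 ] [-0.18907153 -0.40627791 -0.5000322 ]
L 36215 [[0.3389, -0.2554, -0.0017], [0.3444, -0.2415, -0.0014], [0.3846, -0.219, -0.0007], [0.4364, -0.1697, 0.0771]]
R 41027 [[0.4828, -0.2451, -0.0019], [0.4857, -0.2321, -0.0014], [0.4975, -0.1744, -0.0006], [0.5394, -0.1532, 0.0728]]
```

View pics/w3.png

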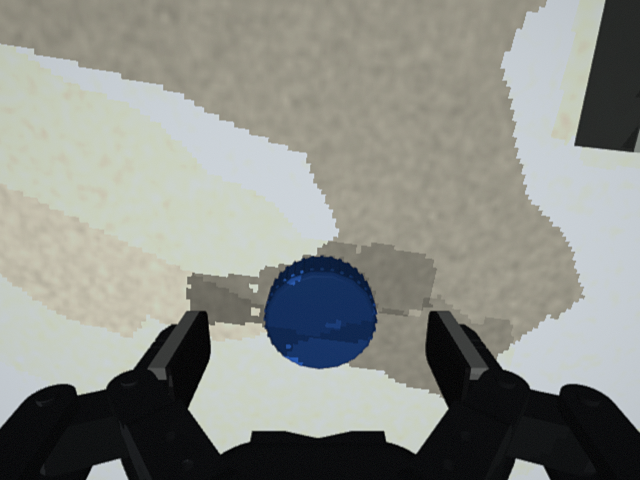

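The wrist view shows the cap centred between the open pads (pixel 320,312) with no contact, even at a reported z of -12 mm. That confirms the tip offset. I'll go down 11 mm more and grip.

>>> jog_arm(
  plan=[
    [0,0,5,0,0,0,0],
    [0,0,11,0,0,0,0],
    [0,0,11,0,0,0,60],
    [0,0,11,0,0,0,120],
    [0,0,11,0,0,0,200],
    [0,0,11,0,0,0,255],
    [0,0,11,0,0,0,255],
    [0,0,11,0,0,0,255],
  ],
  newtons=60,
)

```text
time: 6.65
ee_pos: [0.4836, -0.1729, -0.021]
eef_rot: [[-0.138, 0.99, 0.001], [0.99, 0.138, -0.0], [-0.0, 0.001, -1.0]]
contact_force: [-1.6, -0.4, 5.3]
finger_gap: 0.516
finger_force: 61.2
```

>>> jog_arm(
  plan=[
    [0,0,-20,0,0,0,255],
    [0,0,-65,0,0,0,255],
    [0,0,-110,0,0,0,255],
    [0,0,-155,0,0,0,255],
    [0,0,-190,0,0,0,255],
    [0,0,-190,0,0,0,255],
  ],
)

```text
time: 7.25
ee_pos: [0.4864, -0.1742, 0.1731]
eef_rot: [[-0.138, 0.99, 0.01], [0.99, 0.138, -0.003], [-0.005, 0.01, -1.0]]
contact_force: [0.1, -0.5, 0.7]
finger_gap: 0.516
finger_force: 61.2
```

>>> jog_arm(
  plan=[
    [38,24,0,0,0,0,255],
    [77,48,0,0,0,0,255],
    [115,72,0,0,0,0,255],
    [154,96,0,0,0,0,255],
    [192,120,0,0,0,0,255],
    [230,144,0,0,0,0,255],
    [230,144,0,0,0,0,255],
    [230,144,0,0,0,0,255],
  ],
)

```text
time: 8.05
ee_pos: [0.5931, 0.0765, 0.1664]
eef_rot: [[-0.142, 0.99, -0.003], [0.99, 0.142, -0.001], [-0.0, -0.003, -1.0]]
contact_force: [-0.3, -1.0, -0.9]
finger_gap: 0.515
finger_force: 61.2
```

Run:
```python
from h import *
np.set_printoptions(precision=4,suppress=True)
s=robot.get_state();print(s['time'],s['ee_pos'],s['eef_rot'],s['finger_gap'])
p,d=save('wrist','w4');W=cloud('wrist',d)
h=cv2.cvtColor(p,cv2.COLOR_RGB2HSV)
b=(h[...,0]>100)&(h[...,0]<130)&(h[...,1]>120)&(d>0)&(d<.25)
q=W[b];print('cap',b.sum(),np.percentile(q,[1,50,99],axis=0))
for t in ['jar_mouth']:
  for cam in ['wrist','top']:
    p2,d2=robot.get_image(cam);W2=cloud(cam,d2)
    for o in robot.outline_of(cam,t)[:4]:
        m=o['pixels']&(d2>0); q=W2[m]; r=q[(q[:,2]>.066)&(q[:,2]<.08)]
        if len(r)<10: print(cam,'few',o['point']);continue
        c,rad=cv2.minEnclosingCircle(r[:,:2].astype(np.float32)*1000)
        lo,hi=np.percentile(r,[2,98],axis=0)
        print(cam,round(o['confidence'],2),np.round(o['point']),len(r),'circ',np.round(c,1),round(rad,1),'mid',(lo+hi)/2,'ext',hi-lo)
s=robot.get_state();print(s['time'],s['ee_pos'])
```

```text
8.05 [0.5931 0.0765 0.1664] [[-0.1418  0.9899 -0.0034]
 [ 0.9899  0.1418 -0.0006]
 [-0.0001 -0.0035 -1.    ]] 0.5147733218181472
cap 10978 [[0.5719 0.0544 0.1901]
 [0.5929 0.0794 0.2063]
 [0.6144 0.0972 0.2077]]
wrist few [233.6, 186.5]
wrist few [105.1, 183.3]
wrist 0.57 [252. 318.] 309 circ [594.8  43.4] 16.5 mid [0.5948 0.0492 0.0698] ext [0.0283 0.0111 0.0074]
top 0.97 [313. 186.] 10 circ [483.2 146.3] 14.2 mid [0.4833 0.1464 0.0673] ext [0.0267 0.0269 0.0026]
top 0.84 [313. 243.] 12 circ [487.8  44.5] 14.5 mid [0.4886 0.0445 0.0677] ext [0.0207 0.0288 0.0025]
top 0.73 [246. 248.] 152 circ [597.4  39. ] 18.3 mid [0.5973 0.0393 0.0707] ext [0.0324 0.0321 0.0092]
8.3 [0.5936 0.0729 0.1683]
```

View pics/w4.png

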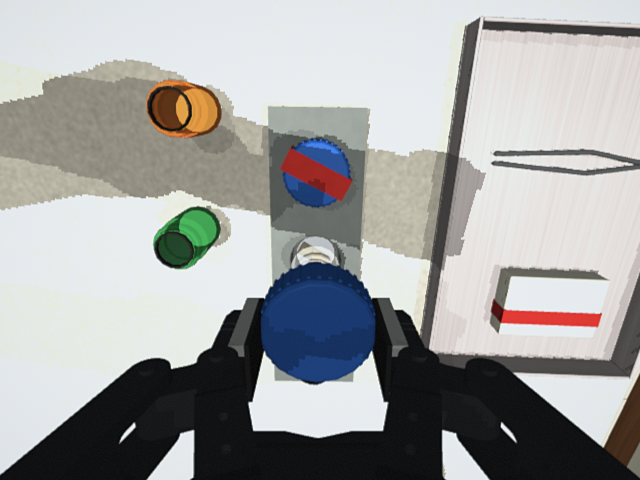

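The cap is held level, its top 40 mm above the reported TCP. It hides the loaded jar's mouth (pixel about 318,255), so I'll shift to y≈0, where the jar will show above the cap in the image.

>>> jog_arm(
  plan=[
    [-36,-4,0,0,0,0,255],
    [-73,-7,0,0,0,0,255],
    [-73,-7,0,0,0,0,255],
    [-73,-7,0,0,0,0,255],
    [-73,-7,0,0,0,0,255],
    [-73,-7,0,0,0,0,255],
  ],
)

```text
time: 8.9
ee_pos: [0.5971, 0.0033, 0.1683]
eef_rot: [[-0.141, 0.99, -0.0], [0.99, 0.141, 0.001], [0.001, -0.0, -1.0]]
contact_force: [-0.2, -0.1, -0.1]
finger_gap: 0.515
finger_force: 61.2
```

Run:
```python
from h import *
np.set_printoptions(precision=4,suppress=True)
def ring(q,zlo,zhi):
    r=q[(q[:,2]>zlo)&(q[:,2]<zhi)]; c,rad=cv2.minEnclosingCircle(r[:,:2].astype(np.float32)*1000)
    lo,hi=np.percentile(r,[2,98],axis=0); return len(r),np.round(c,1),round(rad,1),(lo+hi)/2,hi-lo
s=robot.get_state();print(s['time'],s['ee_pos'],s['contact_force'])
p,d=save('wrist','w5');W=cloud('wrist',d)
h=cv2.cvtColor(p,cv2.COLOR_RGB2HSV)
b=(h[...,0]>100)&(h[...,0]<130)&(h[...,1]>120)&(d>0)&(d<.25)
q=W[b];print('held cap',ring(q,np.median(q[:,2])-.003,.3))
for o in robot.outline_of('wrist','jar_mouth')[:4]:
    q=W[o['pixels']&(d>0)]
    if (q[:,2]>.068).sum()>20: print('jar',round(o['confidence'],2),np.round(o['point']),ring(q,.068,.08))
for o in robot.outline_of('wrist','closed_jar_top')[:1]:
    q=W[o['pixels']&(d>0)]; print('closed',np.round(o['point']),ring(q,.071,.08))
s=robot.get_state();print(s['time'],s['ee_pos'])
```

```text
8.9 [0.5971 0.0033 0.1683] [-0.2066 -0.094  -0.0664]
held cap (9557, array([595.6,  14.6]), 61.8, array([0.5974, 0.0045, 0.2072]), array([0.0408, 0.0401, 0.0037]))
jar 0.74 [182. 324.] (571, array([595.9,  38.6]), 16.1, array([0.5961, 0.0385, 0.0709]), array([0.0297, 0.0298, 0.005 ]))
closed [ 58. 328.] (4697, array([585.7, 117.1]), 24.8, array([0.5858, 0.1176, 0.0745]), array([0.0423, 0.0409, 0.0041]))
9.05 [0.5972 0.0028 0.1683]
```

View pics/w5.png

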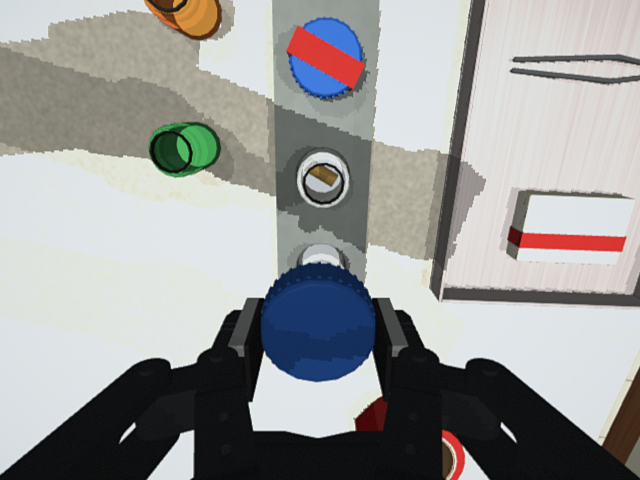

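The wrist view shows the loaded jar, with the brass case inside, at pixel (324,182). Its mouth is at (0.596, 0.0385), ring 30 mm wide as it should be. The held cap is at about (0.597, 0.004). Now I'll carry it over the jar, then lower it.

>>> jog_arm(
  plan=[
    [17,2,0,0,0,0,255],
    [34,4,0,0,0,0,255],
    [34,4,30,0,0,0,255],
    [34,4,60,0,0,0,255],
    [34,4,85,0,0,0,255],
    [34,4,102,0,0,0,255],
    [34,4,102,0,0,0,255],
    [34,4,102,0,0,0,255],
  ],
  newtons=100,
)

```text
time: 9.85
ee_pos: [0.5967, 0.0378, 0.0666]
eef_rot: [[-0.14, 0.99, 0.0], [0.99, 0.14, 0.001], [0.001, 0.0, -1.0]]
contact_force: [0.2, -0.8, 0.9]
finger_gap: 0.505
finger_force: 101.5
```

Run:
```python
from h import *
np.set_printoptions(precision=4,suppress=True)
p,d=robot.get_image('wrist');W=cloud('wrist',d);h=cv2.cvtColor(p,cv2.COLOR_RGB2HSV)
b=(h[...,0]>100)&(h[...,0]<130)&(h[...,1]>120)&(d>0)&(d<.25)&(np.hypot(W[...,0]-.596,W[...,1]-.0385)<.035)
q=W[b];q=q[q[:,2]>np.median(q[:,2])-.003];lo,hi=np.percentile(q,[1,99],axis=0);print('cap',(lo+hi)/2,hi-lo,np.median(q,0))
p2,_=robot.get_image('side');cv2.imwrite('pics/s6.png',np.hstack([cv2.resize(p[:,:,::-1],(400,300)),cv2.resize(p2[:,:,::-1][170:270,240:373],(400,300))]))
s=robot.get_state();print(s['time'],s['ee_pos'],s['contact_force'])
```

```text
cap [0.5975 0.0383 0.1059] [0.0414 0.0418 0.004 ] [0.5974 0.0397 0.1065]
9.95 [0.5976 0.0369 0.0677] [ 0.0011 -0.0442 -0.9921]
```

View pics/s6.png

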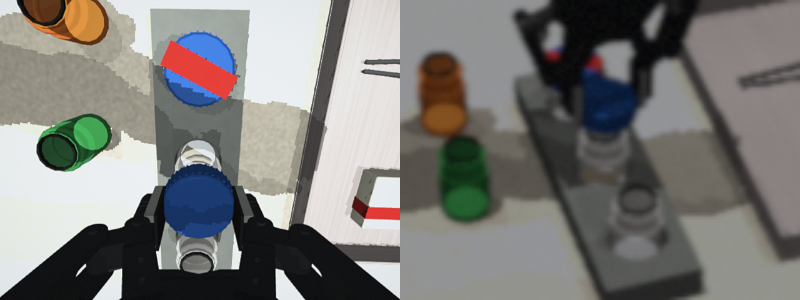

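The pictures show the cap square over the middle jar, within 1.5 mm of its axis. I'll lower it in small steps and watch the force.

>>> jog_arm(
  plan=[
    [0,-1,8,0,0,0,255],
    [0,-1,14,0,0,0,255],
    [0,-1,18,0,0,0,255],
    [0,-1,20,0,0,0,255],
    [0,-1,22,0,0,0,255],
    [0,-1,23,0,0,0,255],
  ],
  newtons=110,
)

```text
time: 10.55
ee_pos: [0.5963, 0.0372, 0.044]
eef_rot: [[-0.139, 0.99, 0.002], [0.99, 0.139, 0.002], [0.002, 0.002, -1.0]]
contact_force: [0.3, 2.5, 4.3]
finger_gap: 0.496
finger_force: 114.4
```

>>> jog_arm(
  plan=[
    [0,0,1,0,0,0,255],
    [0,0,2,0,0,0,255],
    [0,0,3,0,0,0,255],
    [0,0,4,0,0,0,255],
  ],
)

```text
time: 10.95
ee_pos: [0.597, 0.037, 0.0411]
eef_rot: [[-0.139, 0.99, 0.003], [0.99, 0.139, 0.002], [0.001, 0.004, -1.0]]
contact_force: [-0.6, 2.6, 8.6]
finger_gap: 0.498
finger_force: 114.8
```

>>> jog_arm(
  plan=[
    [0,0,1,0,0,0,255],
    [0,0,2,0,0,0,255],
    [0,0,3,0,0,0,255],
    [0,0,4,0,0,0,255],
  ],
)

```text
time: 11.35
ee_pos: [0.5957, 0.0365, 0.0355]
eef_rot: [[-0.139, 0.99, 0.0], [0.99, 0.139, 0.001], [0.001, 0.0, -1.0]]
contact_force: [-0.7, 2.0, 5.7]
finger_gap: 0.498
finger_force: 114.2
```

>>> jog_arm(
  plan=[
    [0,0,0.5,0,0,0,255],
    [0,0,1,0,0,0,255],
    [0,0,1,0,0,0,255],
  ],
)

```text
time: 11.65
ee_pos: [0.5958, 0.037, 0.0349]
eef_rot: [[-0.139, 0.99, 0.001], [0.99, 0.139, 0.001], [0.001, 0.001, -1.0]]
contact_force: [-0.5, 3.3, 4.7]
finger_gap: 0.501
finger_force: 114.5
```

```bash
cat > chk.py <<'E'
from h import *
np.set_printoptions(precision=4,suppress=True)
p,d=robot.get_image('wrist');W=cloud('wrist',d);h=cv2.cvtColor(p,cv2.COLOR_RGB2HSV)
b=(h[...,0]>100)&(h[...,0]<130)&(h[...,1]>120)&(d>0)&(d<.25)&(np.hypot(W[...,0]-.596,W[...,1]-.0385)<.035)
q=W[b];q=q[q[:,2]>np.median(q[:,2])-.003];lo,hi=np.percentile(q,[1,99],axis=0);print('cap',(lo+hi)/2,hi-lo,np.median(q,0))
for i in range(6):
    s=robot.get_state();print(s['time'],s['ee_pos'],s['contact_force'],s['finger_force']); robot.get_image('side')
E
python3 chk.py
```

```text
cap [0.5961 0.038  0.0735] [0.0413 0.0417 0.0041] [0.5959 0.0394 0.0741]
11.7 [0.5958 0.0369 0.035 ] [-1.3794  2.6625  4.913 ] 114.46533372232807
11.75 [0.5958 0.0369 0.035 ] [-0.6868  2.7983  6.0556] 114.4633822904143
11.8 [0.5958 0.0369 0.035 ] [-0.6465  2.8494  5.5276] 114.46279955212958
11.85 [0.5958 0.0369 0.035 ] [-0.4475  1.9293  6.0659] 114.46196930541191
11.9 [0.5958 0.0369 0.035 ] [-0.445   2.8176  6.3964] 114.4626561235782
11.95 [0.5958 0.0369 0.035 ] [-0.6022  2.1345  6.3399] 114.4626843991864
```

It has clicked: the cap top sits at about z=0.074 and the push is 5 to 6 N. I'll squeeze a bit more for margin.

>>> jog_arm(
  plan=[
    [0,0,0.5,0,0,0,255],
    [0,0,1,0,0,0,255],
    [0,0,1,0,0,0,255],
    [0,0,1,0,0,0,255],
  ],
)

```text
time: 12.4
ee_pos: [0.5958, 0.0373, 0.0343]
eef_rot: [[-0.139, 0.99, 0.001], [0.99, 0.139, 0.002], [0.002, 0.001, -1.0]]
contact_force: [-0.8, 2.7, 7.9]
finger_gap: 0.499
finger_force: 114.7
```

```bash
python3 chk.py; python3 -c "
from h import *
p,d=robot.get_image('side');cv2.imwrite('pics/s7.png',cv2.resize(p[:,:,::-1][160:280,240:400],(800,600),interpolation=cv2.INTER_CUBIC))"
```

```text
cap [0.5961 0.0383 0.0729] [0.0414 0.0417 0.0041] [0.5959 0.0397 0.0735]
12.45 [0.5958 0.0374 0.0343] [-1.7473  3.2822  7.8762] 114.70718630065676
12.5 [0.5958 0.0373 0.0343] [-1.1843  4.1406  7.6904] 114.70554966093914
12.55 [0.5958 0.0373 0.0343] [-1.0887  2.8405  7.3108] 114.70596506675065
12.6 [0.5958 0.0373 0.0343] [-0.8049  3.0715  6.8571] 114.70587938449171
12.65 [0.5959 0.0373 0.0343] [-0.8749  2.8344  8.2626] 114.70624842637335
12.7 [0.5958 0.0373 0.0343] [-0.6895  3.0119  7.8018] 114.70448082553048
```

View pics/s7.png

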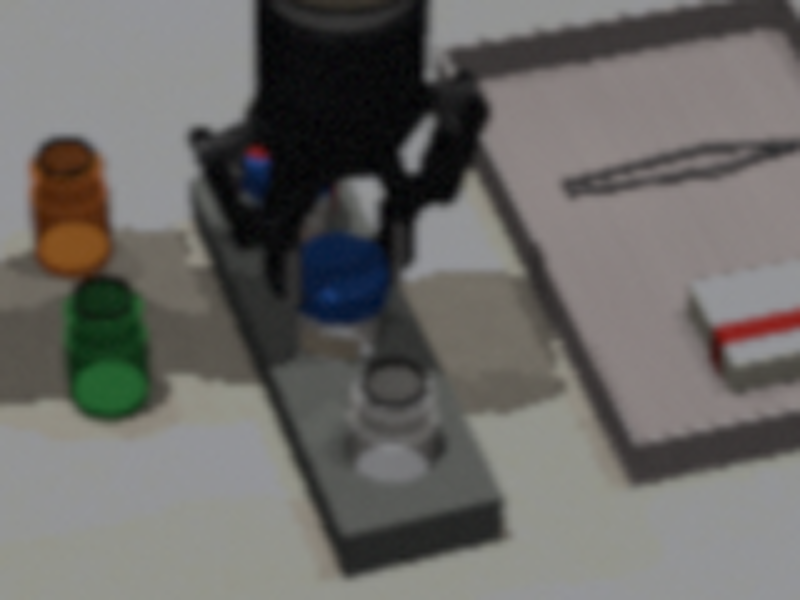

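The side view shows the cap seated low on the middle jar, which stands upright, with its neighbours in place. The push is steady at about 7.7 N, about 1.9 mm of squeeze, and the slope matches the seal's 4 N/mm. I'm handing in.

```bash
python3 -c "
from cell import robot
print(robot.finish_job())"
```

```text
the job is handed in; nothing more can be done
None
```

I snapped the blue cap onto the loaded jar in the middle well and handed the job in with the arm still gripping and pressing at about 7.7 N, an estimated 1.9 mm of seal squeeze. The hand-in gave no verdict; the neighbouring jars looked undisturbed in the last picture, and the arm stayed clear of the tape roll and photo scale.

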